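Store the spare trackball under its double lid, then lift off the outer lid

TASK

Lower the spare ball gently into the ring on the floor of the deep tin (neither dropped nor pressed), then carry the nested pair of lids together by the inner lid's knob, set them on the tin with the inner lid fully home on the rim, and let go of the knob. Then check that the inner lid has seated: take the outer lid by its collar and lift it off alone, level, about 10 cm clear, leaving the inner lid in place, and finish while still holding it up there. Part the two lids only once they are on the tin, keep the tin in its place and leave the other things on the bench alone.

Things in the scene. Friction and masses are not known exactly. Their poses are not given: they have to be found in the camera images.
- tin: Deep round open steel tin, loose (about 0.8 kg): outside diameter 126 mm, height 74, wall and floor 4 (inside diameter 118). In the middle of its floor a rubber ring, 36 mm outside, 26 inside, 5 high, in which the ball sits: the ball's centre is then 29 mm above the tin's underside. Origin: centre of the underside; z up.
- ball: Smooth grey hard-plastic ball (a spare trackball), diameter 48 mm, about 90 g. Origin: its centre. At the start it sits on the stand, its centre 30 mm above the bench.
- ball_stand: Small fixed round stand that carries the ball at the start: foot 64 mm across and 3 high, upright ring 42 mm across, top 12 mm above the bench. Origin: centre of the underside.
- inner_lid: Round aluminium inner lid, 0.14 kg. Origin: centre of underside, z up. Plug 112 mm diameter (foot 106) from z 0 to 14; flange 128 diameter, z 14 to 17, lies on the tin's rim (origin then 60 above the tin's underside, 3 play all round); boss 39 diameter to z 22; straight knob 20 diameter to z 65. Starts standing on the bench, the outer lid resting on it, its knob up through that lid's hole.
- outer_lid: Round steel outer lid, 0.15 kg. Origin: centre of plate underside, z up. Plate 142 mm diameter, z 0 to 3, hole 42; skirt (inside 136) down to z -12; collar round the hole, 50 outside, 42 inside, top at z 21. Only rests on the inner flange (origin 17 above the inner lid's, 1.5 play; knob top 27 above collar): lifting the knob carries both, lifting the collar takes it off alone.
- gaffer_roll: Bystander, loose: wide black roll of tape lying flat, 125 mm across, 48 high. Origin: centre of the underside.
- scissors: Bystander, loose: scissors lying flat, 199 mm long, 87 wide, 9 high. Origin: centre of the underside.
- marker: Bystander, loose: marker pen lying, 135 mm long along its own y, 17 thick. Origin: centre of the underside.
- tape_roll: Bystander, loose: small roll of tape lying flat, 63 mm across, 19 high. Origin: centre of the underside.
- hex_key: Bystander, loose: bent hex key lying flat, 95 mm long along its own y, 36 wide, 8 thick. Origin: centre of the underside.

How it is judged:
On the way, in this order (a step that is already met when the one before it is completed fails the run):
1. the ball lies in the ring on the tin's floor, let go and at rest, the tin still open (horizontal distance between ball and tin below 0.01 m and z of ball in the frame of tin below 0.036 m and contact force between ball and the fingers below 0.1 N and linear speed of ball below 0.03 m/s and horizontal distance between inner_lid and tin above 0.05 m), for 0.2 s.
2. both lids sit on the tin, the inner one fully home, the outer resting on it, and the knob is let go (horizontal distance between ball and tin below 0.01 m and z of ball in the frame of tin below 0.036 m and horizontal distance between inner_lid and tin below 0.006 m and z of inner_lid in the frame of tin between 0.057 and 0.0635 m and angle between the z axis of inner_lid and the z axis of tin, either way round below 0.06 rad and z of outer_lid in the frame of inner_lid below 0.02 m and angle between the z axis of outer_lid and the z axis of inner_lid, either way round below 0.06 rad and contact force between inner_lid and the fingers below 0.1 N), for 0.2 s.
At the end, for the whole second after the job is handed in: Ball in the tin's floor ring (within 10 mm of the axis); inner lid home on the rim (height within 3 mm, within 6 mm of the axis, square), touched by nothing else; outer lid held still in the fingers, level within 0.25 rad, its origin over 80 mm above the inner lid's, touching neither it nor the tin (horizontal distance between ball and tin below 0.01 m and z of ball in the frame of tin below 0.036 m and horizontal distance between inner_lid and tin below 0.006 m and z of inner_lid in the frame of tin between 0.057 and 0.0635 m and angle between the z axis of inner_lid and the z axis of tin, either way round below 0.06 rad and angle between tin's own z axis and vertical below 0.05 rad and z of outer_lid in the frame of inner_lid above 0.08 m and angle between outer_lid's own z axis and vertical below 0.25 rad and linear speed of outer_lid below 0.03 m/s and contact force between outer_lid and the fingers above 0.8 N and contact force between outer_lid and inner_lid below 0.1 N and contact force between outer_lid and tin below 0.1 N and contact force between inner_lid and the arm below 0.1 N and contact force between each of inner_lid, ball and the fingers below 0.1 N and linear speed of inner_lid below 0.02 m/s); the arm keeps its last pose, push and grip.
It fails at once if the ball is dropped or thrown into the tin (faster than 0.45 m/s inside it) (horizontal distance between ball and tin below 0.062 m and z of ball in the frame of tin below 0.074 m and linear speed of ball above 0.45 m/s).
It fails at once if the ball is pressed against the tin with more than 20 N (contact force between ball and tin above 20 N).
It fails at once if the lids come apart (outer more than 10 mm off its rest on the inner) while the inner lid is not home on the tin (z of outer_lid in the frame of inner_lid above 0.027 m and not (horizontal distance between inner_lid and tin below 0.007 m and z of inner_lid in the frame of tin between 0.056 and 0.066 m)).
It fails at once if the tin is pushed more than 30 mm or tipped more than 0.2 rad (distance of tin from where it was at the start of the episode above 0.03 m or angle between tin's own z axis and vertical above 0.2 rad).
It fails at once if a bystander is moved more than 30 mm (distance of any of gaffer_roll, scissors, marker, tape_roll, hex_key from where it was at the start of the episode above 0.03 m).
It also fails if it takes over 61 s, if anything falls off the work surface, if the arm or the gripper's body presses on something with over 40 N, if the wrist force passes 120 N, or if a joint passes its speed limit or range.

ROBOT

A 7-joint arm with a two-finger parallel gripper is mounted at the origin on a cart in front of the work surface, level with it; the furniture and walls round the work are solid. World frame = base frame: x ahead of the robot, y to its left, z up, the work surface at z = 0. Lengths are in m, angles in rad, forces in N, time in s.
With the tool pointing down it reaches from about 0.425 to 0.875 m from the base axis. Payload 4.7 kg.
Tool frame: the origin (TCP) lies midway between the tips of the shut fingers; the grasp point (between the pads) lies 19 mm behind it; z points along the fingers, y is the line along which they close (so a half turn about z gives the same grasp; the last joint's range is limited). The gripper opens to 87 mm and grips with 3 to 60 N. Pads are 19 mm wide; open, the fingers measure 117 mm over their backs; the gripper's body (75 mm by 190 mm) begins 51 mm behind the grasp point.
Start: joints at [-1.281, 0.321, -0.07, 1.45, 0.023, 1.371, -0.057], TCP at [0.177, 0.625, 0.223] pointing down, gripper open.
Joint ranges: [-2.86, 2.86], [-0.3, 2.09], [-1.38, 1.24], [0.06, 2.45], [-1.56, 4.7], [0.09, 2.05], [-2.69, 2.69]. Speed limits (rad/s): [2.57, 2.57, 3.14, 3.14, 3.14, 3.14, 3.14].

INTERFACE

Orientations are given as a rotation vector (axis times angle).
In Python, from bench import ctrl gives the robot as it stands.
- The arm moves only by the tool shift_gripper, called after "Request:" by a JSON object that holds its "api" and its "payload", one argument or row to a line. Schema: {"type":"object","properties":{"moves":{"type":"string"},"force":{"type":"number"},"only":{"type":"string"},"quiet":{"type":"boolean"},"lines":{"type":"string"}},"required":["moves"],"additionalProperties":false}. moves is a string of 1 to 20 rows, one to a line, with the numbers parted by spaces; each row has 5 numbers: dx, dy, dz in units of 50 mm, then a turn about the tool's z in rad, then the opening from 0.0 (shut) to 1.0 (fully open); each row is the pose to reach, as a shift and turn from the pose commanded when the call began, along the tool's axes at that moment; what a row does not reach only later rows make up. A row lasts 1/10 s, in which the tool goes at most 0.05 m and 0.15 rad, less where a joint would pass 70% of its speed; a pose out of reach is approached as far as the arm can. The fingers move at their own pace and stop on an object; force is the grip in N (left out, the last holds). Time passes only in rows, so rows that do not move let the fingers close. The tool returns the time, the measured TCP pose, the force, the opening and the grip force at its end. only (a regular expression) keeps the lines of the reply that match it, lines (a string "A,B") keeps lines A to B, and quiet returns only ok. Input that does not fit is refused with a message, and nothing moves.
- ctrl.get_state(): the state, without advancing time (a new reading comes with each control period).
- ctrl.get_image(name): name is "scene" or "side" or "wrist"; returns the picture (400x640x3 uint8, red, green, blue); there is no depth.
- ctrl.camera_model(name): a dict with "vertical_fov" (degrees; the focal length in pixels is half the picture's height over the tangent of half this angle, whatever the lens; pixels are square), "cx", "cy" (the principal point, pixels), "rvec" (rotation vector, rad) and "tvec" (3), from world to camera coordinates, as OpenCV has them; the wrist camera has in their place "hand_eye" (4x4, takes a point from camera to tool coordinates, whose origin is the TCP and whose axes are the flange's). Camera axes: x right, y down, z forward; pixel columns grow to the right and rows downward; lengths in m; the calibration is good to about 2 mm. A picture is of the moment at which its call begins: read the wrist's pose just before it. camera_model takes no time and is no camera call.
- ctrl.close_job(): hands the job in; it is judged then, once.
The state is a dict: "time": time; "joint_positions": joint angles; "qd": joint speeds; "joint_torque": joint torques, N m; "position": TCP position; "tool_rot": TCP orientation; "ft_force": force on the tool from outside, world axes, zero at the start; "torque": the same for the moment, N m; "grip_width": opening from 0.0 (shut) to 1.0 (fully open); "grip_force": force on a finger pad.
Only numpy, scipy, OpenCV 4.12 (cv2) and the standard library are available. Lean on these libraries where they do the work, as an engineer would, in place of code of your own. Each camera call takes 0.05 s, during which the arm holds its last target. There are 200 camera calls.

## Working session

There is one attempt and no reset: what is moved stays moved. The work goes in short steps, Python scripts to look and compute and a tool call to move; the robot and the scene stay as the last step left them, time stands still between calls to the robot, and variables do not carry over. Pictures are saved under pics/ and viewed, at most 13 in all, crops included, and the job is handed in when it is done.

```bash
ls; mkdir -p pics; python3 - <<'E'
from bench import ctrl
import cv2
s=ctrl.get_state();print(s)
for n in("scene","side","wrist"):
    print(n,ctrl.camera_model(n))
a=[ctrl.get_image(n)[:,:,::-1] for n in("scene","side")]
for n,i in zip(("scene","side"),a): cv2.imwrite(f"pics/{n}0.png",i)
E
```

```text
bench.py
pics
{'time': 0.0, 'joint_positions': array([-1.28091879,  0.32178436, -0.07005828,  1.4516436 ,  0.02262559,
        1.37076501, -0.05691028]), 'qd': array([-5.25560821e-05,  7.78349503e-05,  8.52872072e-04, -9.16068037e-04,
       -6.62266828e-04,  4.22068902e-04, -5.16253988e-04]), 'joint_torque': array([ 1.20067557e-04, -4.91280556e+01, -4.03627893e-01, -3.12526309e+01,
       -6.38738740e-02,  4.40305879e-02,  1.84539495e-04]), 'position': array([0.17692056, 0.62491217, 0.22150215]), 'tool_rot': array([-4.31802723e-01, -3.11165274e+00,  2.84323187e-03]), 'ft_force': array([-0.57318538,  0.07936324, -0.74102636]), 'torque': array([-0.05017414,  0.02709817, -0.00731994]), 'grip_force': 0.0, 'grip_width': 0.9990013743488435}
scene {'vertical_fov': 44.291745179565375, 'cx': 318.93877773050343, 'cy': 198.51677239195595, 'rvec': array([ 1.15559118, -2.20721985,  1.06147704]), 'tvec': array([0.46304983, 0.27963931, 0.68926709])}
side {'vertical_fov': 47.08820593499506, 'cx': 309.88171413702725, 'cy': 202.9416979491218, 'rvec': array([ 0.40389371, -2.47679977,  1.58091974]), 'tvec': array([0.57611376, 0.04191896, 1.00279339])}
wrist {'vertical_fov': 70.67090994732824, 'cx': 321.67875941957954, 'cy': 201.0845361922707, 'hand_eye': array([[-2.58834498e-04, -9.61272451e-01, -2.75599723e-01,
         7.44326488e-02],
       [ 9.99999941e-01, -3.11369401e-04,  1.46866421e-04,
        -7.57423605e-04],
       [-2.26991965e-04, -2.75599669e-01,  9.61272475e-01,
        -1.62174937e-01],
       [ 0.00000000e+00,  0.00000000e+00,  0.00000000e+00,
         1.00000000e+00]])}
```

View pics/scene0.png

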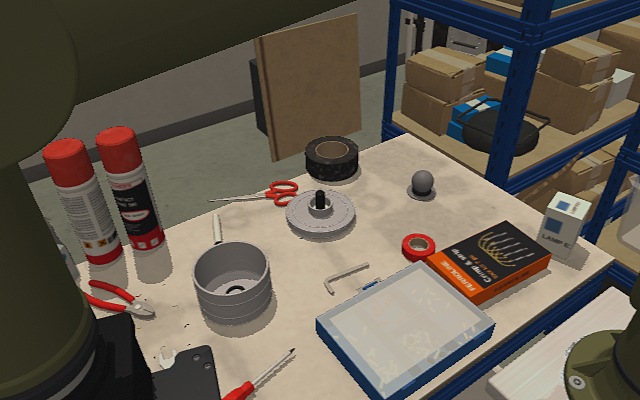

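View pics/side0.png

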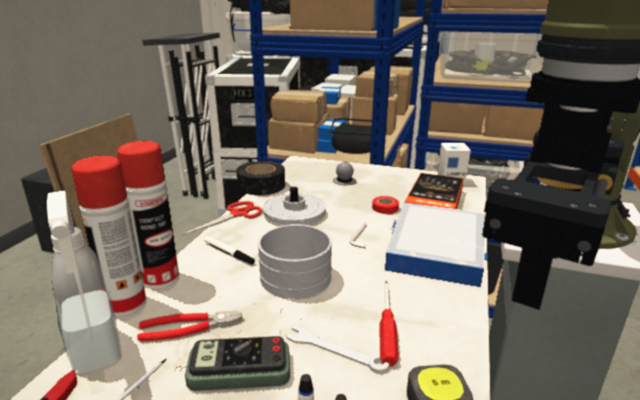

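The scene view shows the ball at (423,181), the lids' knob at (320,200) and the tin's rim centred near (232,266). The side view has the same items at (344,172), (294,195) and (295,243). I'll triangulate these roughly, then refine with the wrist camera.

```bash
cat > h.py <<'E'
import numpy as np, cv2
from scipy.spatial.transform import Rotation as R
from bench import ctrl
def cam(n,s=None):
    m=ctrl.camera_model(n); f=200/np.tan(np.radians(m["vertical_fov"]/2))
    K=np.array([[f,0,m["cx"]],[0,f,m["cy"]],[0,0,1]])
    if n=="wrist":
        H=m["hand_eye"]; Rt=R.from_rotvec(s["tool_rot"]).as_matrix()
        return K,Rt@H[:3,:3],s["position"]+Rt@H[:3,3]
    Rc=R.from_rotvec(m["rvec"]).as_matrix(); return K,Rc.T,-Rc.T@m["tvec"]
def ray(c,uv):
    K,A,o=c; d=A@np.linalg.solve(K,[uv[0],uv[1],1]); return o,d/np.linalg.norm(d)
def plane(c,uv,z):
    o,d=ray(c,uv); return o+d*(z-o[2])/d[2]
def tri(c1,u1,c2,u2):
    o1,d1=ray(c1,u1);o2,d2=ray(c2,u2)
    t=np.linalg.lstsq(np.c_[d1,-d2],o2-o1,rcond=None)[0]
    a=o1+t[0]*d1;b=o2+t[1]*d2; return (a+b)/2,np.linalg.norm(a-b)
def proj(c,p):
    K,A,o=c; q=K@(A.T@(np.asarray(p)-o)); return q[:2]/q[2]
def tool(s,v):  # world vector -> tool axes
    return R.from_rotvec(s["tool_rot"]).as_matrix().T@v
E
python3 - <<'E'
from h import *
np.set_printoptions(precision=4,suppress=True)
a,b=cam("scene"),cam("side")
print("cams",a[2],b[2])
for n,u,v,z in(("ball",(423,181),(344,172),.03),("knob",(320,193),(294,188),.065),("tinrim",(232,266),(295,243),.074),("gaf",(332,150),(261,168),.048),("tape",(419,243),(386,202),.019)):
    print(n,*tri(a,u,b,v),plane(a,u,z),plane(b,v,z))
s=ctrl.get_state();print(R.from_rotvec(s["tool_rot"]).as_matrix())
E
```

```text
cams [-0.057   0.5793  0.6548] [0.2608 1.0289 0.461 ]
ball [ 0.5397 -0.0795  0.0238] 0.0022029287639964723 [ 0.5353 -0.0741  0.03  ] [ 0.5345 -0.0616  0.03  ]
knob [0.593  0.1537 0.0636] 0.00016066743619838085 [0.5914 0.1548 0.065 ] [0.592  0.1567 0.065 ]
tinrim [0.5046 0.3892 0.0696] 0.0029452299705924607 [0.5023 0.39   0.074 ] [0.5002 0.3984 0.074 ]
gaf [0.7286 0.0291 0.0496] 0.002140086844568557 [0.7289 0.0285 0.048 ] [0.732  0.0231 0.048 ]
tape [0.4038 0.0585 0.0174] 0.004621881489354134 [0.4054 0.058  0.019 ] [0.4011 0.0659 0.019 ]
[[-0.9622  0.2723 -0.0004]
 [ 0.2723  0.9622 -0.0017]
 [-0.0001 -0.0017 -1.    ]]
```

```bash
python3 - <<'E'
from h import *
np.set_printoptions(precision=3,suppress=True)
a,b=cam("scene"),cam("side")
print(plane(a,(150,245),0),plane(a,(105,260),0),plane(b,(165,285),0),plane(b,(125,308),0),tri(a,(113,130),b,(140,145)))
E
```

```text
[0.719 0.472 0.   ] [0.728 0.556 0.   ] [ 0.708  0.485 -0.   ] [0.732 0.559 0.   ] (array([0.726, 0.471, 0.249]), np.float64(0.007942302599108402))
```

The manual's scale: shifts go in units of 50 mm. Converting my numbers, -0.377 m is -7.54, -0.36 m is -7.2.

Request:
{"api": "shift_gripper", "payload": {
  "moves": "-0.8 -0.28 0 0 1\n-1.6 -0.56 0 0 1\n-2.4 -0.84 0 0 1\n-3.2 -1.12 0 0 1\n-4 -1.4 0 0 1\n-4.8 -1.68 0 0 1\n-5.6 -2 0 0 1\n-6.4 -2.3 0 0 1\n-7.2 -2.6 0 0 1\n-7.54 -2.76 0 0 1\n-7.54 -2.76 0 0 1\n-7.54 -2.76 0 0 1\n-7.54 -2.76 0 0 1"
}}

```text
time: 1.4
position: [0.5004, 0.3918, 0.2222]
tool_rot: [-0.427, -3.111, -0.001]
ft_force: [0.3, 0.3, 0.3]
grip_width: 1.004
grip_force: 0.0
```

```bash
python3 - <<'E'
from h import *
s=ctrl.get_state();i=ctrl.get_image("wrist")[:,:,::-1];cv2.imwrite("pics/w1.png",i);np.savez("w1.npz",**{k:s[k] for k in("position","tool_rot")});print(s["joint_positions"],s["tool_rot"])
E
```

```text
[-0.82284687  0.28848543  0.14589372  1.49640787 -0.04368872  1.36040117
  0.62429553] [-4.26923550e-01 -3.11103350e+00 -7.55164837e-04]
```

View pics/w1.png

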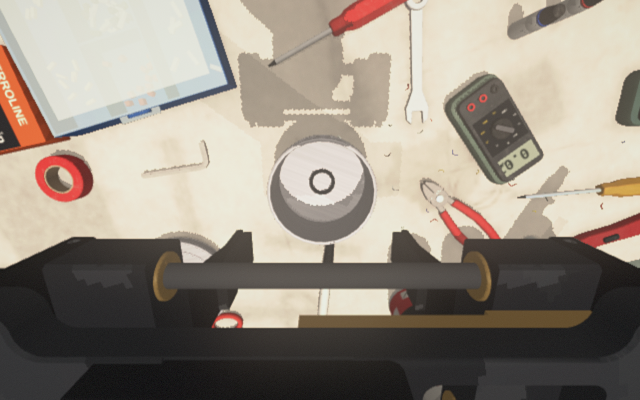

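The wrist view shows the tin's floor ring at about (321,181) and its rim circle centred near (323,189) with a radius of about 54 px. Next I'll fit the ring precisely and check it against the rim.

```bash
python3 - <<'E'
from h import *
np.set_printoptions(precision=4,suppress=True)
s=dict(np.load("w1.npz"));c=cam("wrist",s);i=cv2.imread("pics/w1.png")
g=cv2.cvtColor(i,6)
m=(g[160:203,300:343]<70).astype(np.uint8)
n,l,st,ce=cv2.connectedComponentsWithStats(m)
k=1+np.argmax(st[1:,4]);cnt=max(cv2.findContours((l==k).astype(np.uint8),0,1)[0],key=len)
(e,ax,_)=cv2.fitEllipse(cnt);uv=np.array(e)+(300,160)
print(st[k],uv,ax,plane(c,uv,.009),"exp diam px",282*.036/(s["position"][2]+.162-.009))
for u,v in(((268,185),(377,185)),((323,137),(323,244))): 
    p,q=plane(c,u,.074),plane(c,v,.074);print(p,q,(p+q)/2,np.linalg.norm(p-q))
print("scene ring",plane(cam("scene"),(234,291),.009),"hexkey",plane(c,(205,150),0),plane(c,(143,173),0),"tape",plane(c,(64,177),.019))
print("ball delta",tool(s,np.array([.5385,-.072,.2222])-s["position"]))
E
```

```text
Traceback (most recent call last):
ValueError: attempt to get argmax of an empty sequence
```

```bash
python3 - <<'E'
from h import *
np.set_printoptions(precision=4,suppress=True)
s=dict(np.load("w1.npz"));c=cam("wrist",s);i=cv2.imread("pics/w1.png")
g=cv2.cvtColor(i,6)[160:203,300:343]; print(g.min(),np.median(g))
m=(g<(g.min()+50)).astype(np.uint8)
n,l,st,ce=cv2.connectedComponentsWithStats(m)
k=min(range(1,n),key=lambda k:np.hypot(*(ce[k]-(21,21)))+(st[k][4]<20)*99);cnt=max(cv2.findContours((l==k).astype(np.uint8),0,1)[0],key=len)
(e,ax,_)=cv2.fitEllipse(cnt);uv=np.array(e)+(300,160)
print(st[k],uv,ax,plane(c,uv,.009),"exp diam px",282*.036/(s["position"][2]+.162-.009))
for u,v in(((268,185),(377,185)),((323,137),(323,244))): 
    p,q=plane(c,u,.074),plane(c,v,.074);print(p,q,(p+q)/2,np.linalg.norm(p-q))
print("scene ring",plane(cam("scene"),(234,291),.009),"hexkey",plane(c,(205,150),0),plane(c,(143,173),0),"tape",plane(c,(64,177),.019))
print("ball delta",tool(s,np.array([.5385,-.072,.2222])-s["position"]))
E
```

```text
77 224.0
[  9   9  26  25 221] [321.549  181.2649] (24.12799072265625, 24.415231704711914) [0.5049 0.3897 0.009 ] exp diam px 27.054007052767172
[0.4795 0.3342 0.074 ] [0.5127 0.4524 0.074 ] [0.4961 0.3933 0.074 ] 0.12277379783009468
[0.4454 0.408  0.074 ] [0.5658 0.3745 0.074 ] [0.5056 0.3912 0.074 ] 0.1250379037212455
scene ring [0.5084 0.3927 0.009 ] hexkey [0.423  0.2496 0.    ] [0.4292 0.1555 0.    ] tape [0.406  0.0658 0.019 ]
ball delta [-0.1617 -0.4364 -0.0003]
```

Ring and rim agree: the tin is at (0.505, 0.390). Next I'll move over the ball, pausing over the lids on the way for a wrist picture.

```bash
cat > snap.py <<'E'
import sys
from h import *
n=sys.argv[1];s=ctrl.get_state();i=ctrl.get_image("wrist")[:,:,::-1];cv2.imwrite(f"pics/{n}.png",i);np.savez(n+".npz",**{k:s[k] for k in("position","tool_rot")})
E
```

Request:
{"api": "shift_gripper", "payload": {
  "moves": "-0.6 -0.7 0 0 1\n-1.2 -1.4 0 0 1\n-1.8 -2.1 0 0 1\n-2.4 -2.8 0 0 1\n-2.8 -3.5 0 0 1\n-3 -4.1 0 0 1\n-3 -4.1 0 0 1\n-3 -4.1 0 0 1\n-3 -4.1 0 0 1"
}}

```text
time: 2.35
position: [0.59, 0.1548, 0.2226]
tool_rot: [-0.426, -3.112, -0.002]
ft_force: [-0.1, -0.2, 0.4]
grip_width: 1.0
grip_force: 0.0
```

```bash
python3 snap.py w2
```

Request:
{"api": "shift_gripper", "payload": {
  "moves": "0 -0.8 0 0 1\n0 -1.6 0 0 1\n0 -2.4 0 0 1\n-0.1 -3.2 0 0 1\n-0.2 -4 0 0 1\n-0.24 -4.62 0 0 1\n-0.24 -4.62 0 0 1\n-0.24 -4.62 0 0 1\n-0.24 -4.62 0 0 1"
}}

```text
time: 3.3
position: [0.5398, -0.071, 0.2224]
tool_rot: [-0.426, -3.112, -0.001]
ft_force: [-0.0, -0.1, -0.6]
grip_width: 0.999
grip_force: 0.0
```

```bash
python3 snap.py w3
python3 -c "
import cv2,numpy as np
cv2.imwrite('pics/w23.png',np.vstack([cv2.imread('pics/w2.png')[:300],cv2.imread('pics/w3.png')[:300]]))"
```

```text
(no output)
```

View pics/w23.png

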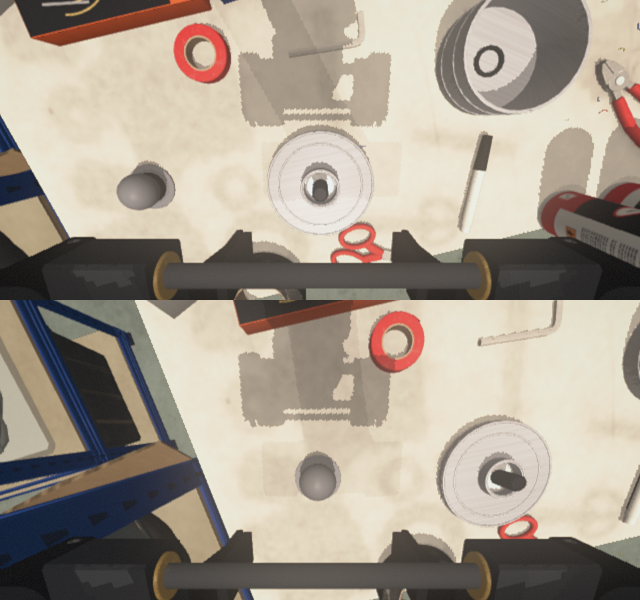

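The top half (w2) shows the lids' plate centred near (320,182) with the knob at (320,188). The bottom half (w3) shows the ball centred near (319,178), radius about 20 px. Now I'll fit both.

```bash
python3 - <<'E'
from h import *
np.set_printoptions(precision=4,suppress=True)
s2=dict(np.load("w2.npz"));c2=cam("wrist",s2);s3=dict(np.load("w3.npz"));c3=cam("wrist",s3)
g=cv2.cvtColor(cv2.imread("pics/w3.png"),6)
h,w=150,60
sub=cv2.medianBlur(g[145:215,285:355],3);print(sub[33,::5],sub[::5,34])
for t in(125,135,145):
    cnt=max(cv2.findContours((sub<t).astype(np.uint8),0,1)[0],key=cv2.contourArea)
    x,y,w,h=cv2.boundingRect(cnt);e=cv2.minEnclosingCircle(cnt);print(t,x+285,y+145,w,h,e)
    uv=np.array(e[0])+(285,145);print(plane(c3,uv,.03),"r exp",282*.024/(.192+.162)*1.0)
i=cv2.imread("pics/w2.png")
gr=cv2.cvtColor(i,6)[120:245,255:385]
hsv=cv2.cvtColor(i,40)[120:245,255:385];print(hsv[65,::8].tolist())
for t in(20,25,30):
    cnt=max(cv2.findContours((hsv[:,:,1]<t).astype(np.uint8),0,1)[0],key=cv2.contourArea)
    e=cv2.fitEllipse(cv2.convexHull(cnt));uv=np.array(e[0])+(255,120);print(t,uv,e[1],plane(c2,uv,.019),"d exp",282*.142/(.2226-.019+.162))
k=max(cv2.findContours((gr[35:95,35:95]<70).astype(np.uint8),0,1)[0],key=cv2.contourArea)
x,y,w,h=cv2.boundingRect(k);print("knob",x+290,y+155,w,h,plane(c2,(x+290+w/2,y+155+h-9),.065))
E
```

```text
[201 203 175 111 126 137 143 144 138 126 114 174 215 217] [201 201 120 114 101 121 136 149 160 155 144 154 211 214]
125 299 155 37 38 ((31.62631607055664, 30.478946685791016), 21.415552139282227)
[ 0.5315 -0.0759  0.03  ] r exp 19.11864406779661
135 299 154 37 46 ((32.5, 31.5), 22.94568634033203)
[ 0.533  -0.0752  0.03  ] r exp 19.11864406779661
145 299 152 38 48 ((32.5, 30.691490173339844), 23.9487247467041)
[ 0.532  -0.0749  0.03  ] r exp 19.11864406779661
[[21, 40, 224], [19, 36, 231], [15, 18, 225], [12, 28, 200], [14, 17, 229], [14, 17, 230], [14, 26, 213], [80, 3, 241], [15, 36, 86], [90, 2, 140], [16, 31, 183], [13, 18, 230], [14, 17, 230], [14, 19, 226], [13, 18, 226], [20, 35, 234], [19, 31, 236]]
20 [320.3795 184.5507] (101.111083984375, 101.56065368652344) [0.5966 0.1507 0.019 ] d exp 109.52954048140042
25 [324.4207 184.421 ] (102.22643280029297, 117.94879150390625) [0.5979 0.1559 0.019 ] d exp 109.52954048140042
30 [326.7695 187.6588] (110.02903747558594, 122.80384063720703) [0.603  0.1578 0.019 ] d exp 109.52954048140042Traceback (most recent call last):
  File "<stdin>", line 17, in <module>
ValueError: max() iterable argument is empty
```

```bash
python3 - <<'E'
from h import *
np.set_printoptions(precision=4,suppress=True)
s3=dict(np.load("w3.npz"));c3=cam("wrist",s3)
g=cv2.cvtColor(cv2.imread("pics/w3.png"),6)
for r in(176,180,184,188,192): print(r,[295+int(x) for x in np.where(g[r,295:345]<175)[0][[0,-1]]])
print(g[194:208,316:319].T)
C=cv2.HoughCircles(cv2.resize(g[145:215,285:355],None,fx=4,fy=4,interpolation=2),3,1.5,40,param1=120,param2=20,minRadius=68,maxRadius=88)
for c in C[0][:3]: uv=c[:2]/4+(285-.4,145-.4);print(uv,c[2]/4,plane(c3,uv,.03),tool(s3,plane(c3,uv,.03)-s3["position"]))
E
```

```text
176 [295, 340]
180 [295, 340]
184 [297, 339]
188 [298, 336]
192 [301, 334]
[[147 144 141 137 133 129 157 200 213 213 212 211 212 211]
 [146 143 141 137 134 128 146 191 214 213 211 211 212 211]
 [145 144 141 139 135 128 143 187 214 212 211 210 210 210]]
[317.0375 181.9125] 18.6125 [ 0.5397 -0.0777  0.03  ] [-0.0016 -0.0067  0.1924]
[314.7875 171.0375] 20.075 [ 0.5253 -0.0766  0.03  ] [ 0.0124 -0.0094  0.1924]
```

Two edges and the Hough circle agree on the ball at (0.539, -0.077), which puts the tool delta at (-0.001, -0.0065). Now descending to grasp it just above its centre.

Request:
{"api": "shift_gripper", "payload": {
  "moves": "-0.02 -0.13 0.8 0 1\n-0.02 -0.13 1.6 0 1\n-0.02 -0.13 2.4 0 1\n-0.02 -0.13 3 0 1\n-0.02 -0.13 3.5 0 1\n-0.02 -0.13 3.9 0 1\n-0.02 -0.13 4.16 0 1\n-0.02 -0.13 4.16 0 1\n-0.02 -0.13 4.16 0 1\n-0.02 -0.13 4.16 0 1",
  "force": 8
}}

```text
time: 4.35
position: [0.5398, -0.08, 0.0158]
tool_rot: [0.431, 3.11, 0.001]
ft_force: [-0.4, 0.6, 0.1]
grip_width: 0.998
grip_force: 0.0
```

Request:
{"api": "shift_gripper", "payload": {
  "moves": "0 0 0 0 0.7\n0 0 0 0 0.62\n0 0 0 0 0.58\n0 0 0 0 0.5\n0 0 0 0 0.5\n0 0 0 0 0.5\n0 0 0 0 0.5\n0 0 0 0 0.5",
  "force": 8
}}

```text
time: 5.15
position: [0.5397, -0.0775, 0.0151]
tool_rot: [0.429, 3.111, 0.005]
ft_force: [0.7, 5.2, 1.5]
grip_width: 0.544
grip_force: 8.0
```

Scaled: -0.15 m is -3, -0.13 m is -2.6.

Request:
{"api": "shift_gripper", "payload": {
  "moves": "0 0 -0.4 0 0.5\n0 0 -1 0 0.5\n0 0 -1.8 0 0.5\n0 0 -2.6 0 0.5\n0 0 -3 0 0.5\n0 0 -3 0 0.5\n0 0 -3 0 0.5"
}}

```text
time: 5.85
position: [0.5382, -0.0801, 0.164]
tool_rot: [-0.432, -3.111, -0.0]
ft_force: [-0.9, 0.4, -1.6]
grip_width: 0.545
grip_force: 8.0
```

```bash
python3 - <<'E'
from h import *
s=ctrl.get_state();print(s["grip_width"],tool(s,np.array([.505,.390,.165])-s["position"]))
E
```

```text
0.5451189720043931 [ 0.15990394  0.44332216 -0.00091411]
```

Scaled: 0.443 m is 8.86, 0.16 m is 3.2.

Request:
{"api": "shift_gripper", "payload": {
  "moves": "0.26 0.74 0 0 0.5\n0.52 1.46 0 0 0.5\n0.8 2.2 0 0 0.5\n1.06 2.94 0 0 0.5\n1.32 3.68 0 0 0.5\n1.6 4.4 0 0 0.5\n1.86 5.14 0 0 0.5\n2.12 5.88 0 0 0.5\n2.4 6.6 0 0 0.5\n2.66 7.36 0 0 0.5\n2.94 8.1 0 0 0.5\n3.1 8.6 0 0 0.5\n3.2 8.86 0 0 0.5\n3.2 8.86 0 0 0.5\n3.2 8.86 0 0 0.5\n3.2 8.86 0 0 0.5"
}}

```text
time: 7.45
position: [0.5062, 0.387, 0.1643]
tool_rot: [0.437, 3.111, -0.002]
ft_force: [0.5, 0.3, -0.9]
grip_width: 0.543
grip_force: 8.0
```

```bash
python3 snap.py w4;python3 - <<'E'
from h import *
p=[]
for _ in range(6): ctrl.get_image("wrist"); s=ctrl.get_state(); p.append(s["position"])
print(np.mean(p,0),np.std(p,0),tool(s,np.array([.505,.390,.16])-np.mean(p,0)))
E
```

```text
[0.50572964 0.38859721 0.16486298] [2.30848224e-04 5.53467070e-04 5.74011279e-05] [0.00108583 0.00114868 0.00486316]
```

View pics/w4.png

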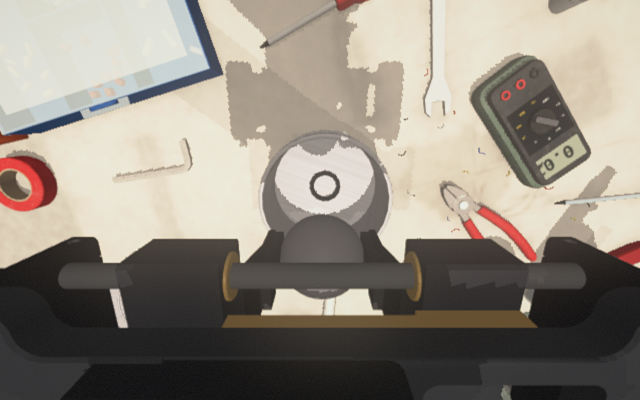

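The ball is held at (321,257) with the ring visible at (324,185). Now comparing the two positions in the same view.

```bash
python3 - <<'E'
from h import *
np.set_printoptions(precision=4,suppress=True)
s=dict(np.load("w4.npz"));s["position"]=np.array([.5057,.3886,.1649]);c=cam("wrist",s)
g=cv2.cvtColor(cv2.imread("pics/w4.png"),6)[164:207,302:347]
m=(g<g.min()+50).astype(np.uint8);cnt=min(cv2.findContours(m,0,1)[0],key=lambda q:abs(cv2.boundingRect(q)[2]-29))
e=cv2.fitEllipse(cnt);uv=np.array(e[0])+(302,164);p=plane(c,uv,.009);print(uv,e[1],p)
b=plane(c,(321,257),.165+.016);print("ball",b,"tool offs",tool(s,b-s["position"]))
print("ring-ball in tool",tool(s,p-b), "ring-tcp",tool(s,p-s["position"]))
E
```

```text
[324.4692 185.5273] (28.69561004638672, 29.140411376953125) [0.5045 0.3913 0.009 ]
ball [0.506  0.3874 0.181 ] tool offs [-0.0007 -0.0011 -0.0161]
ring-ball in tool [0.0026 0.0036 0.172 ] ring-tcp [0.0019 0.0025 0.1559]
```

Request:
{"api": "shift_gripper", "payload": {
  "moves": "0.04 0.05 0.4 0 0.5\n0.04 0.05 0.8 0 0.5\n0.04 0.05 1.2 0 0.5\n0.04 0.05 1.6 0 0.5\n0.04 0.05 2 0 0.5\n0.04 0.05 2.3 0 0.5\n0.04 0.05 2.6 0 0.5\n0.04 0.05 2.76 0 0.5\n0.04 0.05 2.84 0 0.5\n0.04 0.05 2.9 0 0.5\n0.04 0.05 2.94 0 0.5\n0.04 0.05 2.94 0 0.5\n0.04 0.05 2.94 0 0.5"
}}

```text
time: 9.1
position: [0.5043, 0.3929, 0.0181]
tool_rot: [0.432, 3.111, 0.001]
ft_force: [0.8, 0.1, -0.6]
grip_width: 0.543
grip_force: 8.0
```

Request:
{"api": "shift_gripper", "payload": {
  "moves": "0 0 0.02 0 0.5\n0 0 0.02 0 0.5\n0 0 0.02 0 0.5"
}}

```text
time: 9.4
position: [0.504, 0.3927, 0.0167]
tool_rot: [0.432, 3.112, 0.0]
ft_force: [0.1, -0.3, -0.9]
grip_width: 0.55
grip_force: 8.0
```

Request:
{"api": "shift_gripper", "payload": {
  "moves": "0 0 0.02 0 0.5\n0 0 0.03 0 0.5\n0 0 0.03 0 0.5\n0 0 0.03 0 0.5"
}}

```text
time: 9.8
position: [0.5044, 0.3928, 0.0155]
tool_rot: [0.432, 3.111, 0.001]
ft_force: [0.7, -0.3, 0.8]
grip_width: 0.543
grip_force: 8.0
```

Within about a millimetre of seated and with no press force, so I'll open slightly, then more, and rise.

Scaled: -0.15 m is -3, -0.13 m is -2.6.

Request:
{"api": "shift_gripper", "payload": {
  "moves": "0 0 0.01 0 0.56\n0 0 0.01 0 0.58\n0 0 0.01 0 0.62\n0 0 0.01 0 0.66\n0 0 0.01 0 0.68\n0 0 0.01 0 0.68\n0 0 0.01 0 0.68\n0 0 -0.4 0 0.68\n0 0 -1 0 0.68\n0 0 -1.8 0 0.68\n0 0 -2.6 0 0.68\n0 0 -3 0 0.68\n0 0 -3 0 0.68\n0 0 -3 0 0.68"
}}

```text
time: 11.2
position: [0.5039, 0.3926, 0.165]
tool_rot: [0.432, 3.112, 0.0]
ft_force: [-1.3, -0.3, -0.2]
grip_width: 0.679
grip_force: 0.0
```

```bash
python3 snap.py w5; python3 - <<'E'
from h import *
np.set_printoptions(precision=4,suppress=True)
s=dict(np.load("w5.npz"));c=cam("wrist",s);print(s["position"])
i=cv2.imread("pics/w5.png");g=cv2.cvtColor(i,6)
C=cv2.HoughCircles(cv2.resize(g[145:225,280:365],None,fx=4,fy=4,interpolation=2),3,1.5,40,param1=120,param2=20,minRadius=72,maxRadius=96)
for q in (C[0][:3] if C is not None else []): uv=q[:2]/4+(280-.4,145-.4);print(uv,q[2]/4,plane(c,uv,.029))
cv2.imwrite("pics/w5c.png",i[100:260,220:420])
print("lids",tool(s,np.array([.5945,.1525,.165])-s["position"]))
E
```

```text
[0.5039 0.3926 0.165 ]
[320.2875 193.5375] 22.05 [0.5057 0.3898 0.029 ]
lids [-0.1525 -0.2063 -0.0001]
```

View pics/w5c.png

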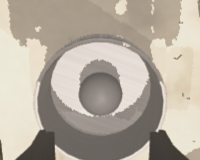

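The ball sits concentric in the tin at (0.506, 0.390), with its height and size as expected. Moving over the lids.

Scaled: -0.2063 m is -4.126, -0.165 m is -3.3.

Request:
{"api": "shift_gripper", "payload": {
  "moves": "-0.5 -0.66 0 0 0.68\n-1 -1.34 0 0 0.68\n-1.5 -2 0 0 0.68\n-2 -2.7 0 0 0.68\n-2.4 -3.3 0 0 0.68\n-2.8 -3.8 0 0 0.68\n-3.05 -4.126 0 0 0.68\n-3.05 -4.126 0 0 0.68\n-3.05 -4.126 0 0 0.68\n-3.05 -4.126 0 0 0.68"
}}

```text
time: 12.25
position: [0.5934, 0.1546, 0.1641]
tool_rot: [-0.428, -3.11, -0.0]
ft_force: [-0.2, 0.7, 0.2]
grip_width: 0.683
grip_force: 0.0
```

```bash
python3 snap.py w6;python3 - <<'E'
import cv2
cv2.imwrite("pics/w6c.png",cv2.resize(cv2.imread("pics/w6.png")[110:280,220:420],None,fx=3,fy=3,interpolation=2))
E
```

```text
(no output)
```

View pics/w6c.png

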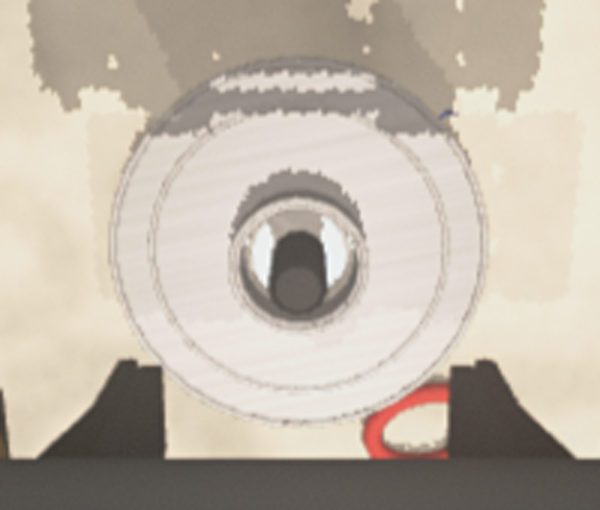

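Knob top disc is centred near crop (297,286), i.e. full-image (319,205). The collar is at (320,197) and the plate's outer edge is centred at (319,190). Casting these onto their heights.

```bash
python3 - <<'E'
from h import *
np.set_printoptions(precision=4,suppress=True)
s=dict(np.load("w6.npz"));p=[]
for _ in range(5): ctrl.get_image("wrist");p.append(ctrl.get_state()["position"])
print(s["position"],np.mean(p,0));s["position"]=np.mean(p,0);c=cam("wrist",s)
g=cv2.cvtColor(cv2.imread("pics/w6.png"),6)
print(g[185:220,319],g[203,300:340])
for n,uv,z in(("knob",(319,205),.065),("collar",(320.3,197.3),.038),("plate",(319.2,190.2),.019)):
    q=plane(c,uv,z);print(n,q,tool(s,q-s["position"]))
E
```

```text
[0.5934 0.1546 0.1641] [0.5941 0.154  0.1649]
[169 148  93  78  78  78  79  78  79  79  77  78  80  83  91  99 100  99
 101  99 101 102 101 100 101 101 101 100  92  91 105 116 164 194 191] [165 118 107 125 150 156 199 233 241 163  89  79  90  98 100  99  98 100
 101 101 102 103 101 100 100 100  87  77 102 223 239 197 164 156 159 150
 117 103 132 200]
knob [0.5974 0.1496 0.065 ] [-0.0046 -0.0033  0.0998]
collar [0.5973 0.1508 0.038 ] [-0.0042 -0.0022  0.1268]
plate [0.594  0.1504 0.019 ] [-0.0012 -0.0035  0.1459]
```

Scaled: -0.004 m is -0.08, -0.003 m is -0.06.

Request:
{"api": "shift_gripper", "payload": {
  "moves": "-0.08 -0.06 0.6 0 0.68\n-0.08 -0.06 1.2 0 0.68\n-0.08 -0.06 1.7 0 0.68\n-0.08 -0.06 2.1 0 0.68\n-0.08 -0.06 2.32 0 0.68\n-0.08 -0.06 2.44 0 0.68\n-0.08 -0.06 2.44 0 0.68\n-0.08 -0.06 2.44 0 0.6\n-0.08 -0.06 2.44 0 0.5\n-0.08 -0.06 2.44 0 0.4\n-0.08 -0.06 2.44 0 0.35\n-0.08 -0.06 2.44 0 0.3\n-0.08 -0.06 2.44 0 0.25\n-0.08 -0.06 2.44 0 0.2\n-0.08 -0.06 2.44 0 0.15\n-0.08 -0.06 2.44 0 0.1\n-0.08 -0.06 2.44 0 0.1\n-0.08 -0.06 2.44 0 0.1",
  "force": 25
}}

```text
time: 14.35
position: [0.5976, 0.149, 0.0431]
tool_rot: [0.431, 3.112, 0.001]
ft_force: [0.9, 2.0, 0.1]
grip_width: 0.222
grip_force: 25.0
```

Scaled: -0.11 m is -2.2, -0.115 m is -2.3.

Request:
{"api": "shift_gripper", "payload": {
  "moves": "0 0 0 0 0.1\n0 0 0 0 0.1\n0 0 -0.2 0 0.1\n0 0 -0.5 0 0.1\n0 0 -0.9 0 0.1\n0 0 -1.4 0 0.1\n0 0 -1.9 0 0.1\n0 0 -2.2 0 0.1\n0 0 -2.3 0 0.1\n0 0 -2.3 0 0.1\n0 0 -2.3 0 0.1",
  "force": 40
}}

```text
time: 15.45
position: [0.5967, 0.1483, 0.1568]
tool_rot: [-0.432, -3.11, 0.002]
ft_force: [0.2, -0.5, -3.2]
grip_width: 0.214
grip_force: 40.0
```

```bash
python3 snap.py w7;python3 - <<'E'
from h import *
np.set_printoptions(precision=4,suppress=True)
p=[]
for _ in range(5): ctrl.get_image("wrist");s=ctrl.get_state();p.append(s["position"])
s["position"]=np.mean(p,0);print(s["position"],tool(s,np.array([.5055,.390,.158])-s["position"]))
g=cv2.imread("pics/w7.png");a=ctrl.get_image("side")[:,:,::-1]
cv2.imwrite("pics/w7c.png",np.hstack([g[90:300,180:460],cv2.resize(a[120:260,200:400],(300,210))]))
E
```

```text
[0.597  0.1484 0.1569] [ 0.1538  0.2075 -0.0011]
```

View pics/w7c.png

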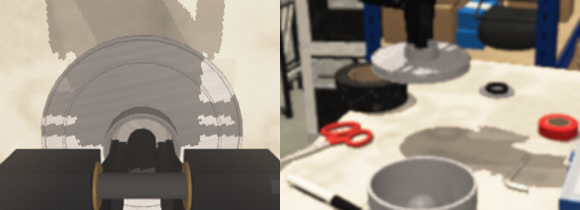

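The crop shows both lids raised together, level, with the ball visible in the tin below. Carrying them over.

Request:
{"api": "shift_gripper", "payload": {
  "moves": "0.24 0.32 0 0 0.1\n0.6 0.8 0 0 0.1\n1 1.34 0 0 0.1\n1.4 1.88 0 0 0.1\n1.8 2.42 0 0 0.1\n2.2 2.96 0 0 0.1\n2.6 3.5 0 0 0.1\n2.9 3.9 0 0 0.1\n3.09 4.15 0 0 0.1\n3.09 4.15 0 0 0.1\n3.09 4.15 0 0 0.1\n3.09 4.15 0.3 0 0.1\n3.09 4.15 0.6 0 0.1\n3.09 4.15 0.72 0 0.1\n3.09 4.15 0.72 0 0.1\n3.09 4.15 0.72 0 0.1"
}}

```text
time: 17.4
position: [0.5055, 0.39, 0.1218]
tool_rot: [-0.432, -3.111, 0.001]
ft_force: [-0.5, -0.0, -2.9]
grip_width: 0.216
grip_force: 40.0
```

```bash
python3 - <<'E'
from h import *
np.set_printoptions(precision=4,suppress=True)
p=[]
for _ in range(5): ctrl.get_image("side");s=ctrl.get_state();p.append(s["position"])
s["position"]=np.mean(p,0);print(s["position"],tool(s,np.array([.5055,.390,.103])-s["position"]),s["ft_force"])
a=ctrl.get_image("side")[:,:,::-1];b=ctrl.get_image("scene")[:,:,::-1]
cv2.imwrite("pics/s8.png",np.hstack([a[180:320,200:400],b[180:340,120:340][:140]]).repeat(1,0))
E
```

```text
[0.5058 0.3906 0.1227] [ 0.0001 -0.0007  0.0197] [-0.1604 -0.2119 -2.8736]
```

View pics/s8.png

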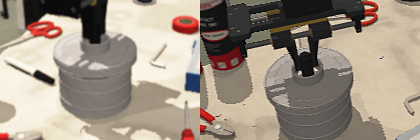

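Both views show the lids centred and level just above the rim. Lowering in small steps while watching the force.

Scaled: 0.012 m is 0.24, 0.008 m is 0.16.

Request:
{"api": "shift_gripper", "payload": {
  "moves": "0 0 0.08 0 0.1\n0 0 0.16 0 0.1\n0 0 0.24 0 0.1\n0 0 0.24 0 0.1"
}}

```text
time: 18.15
position: [0.505, 0.39, 0.109]
tool_rot: [-0.432, -3.111, 0.002]
ft_force: [0.7, -0.6, -2.6]
grip_width: 0.216
grip_force: 40.0
```

Request:
{"api": "shift_gripper", "payload": {
  "moves": "0 0 0.04 0 0.1\n0 0 0.08 0 0.1\n0 0 0.11 0 0.1\n0 0 0.11 0 0.1"
}}

```text
time: 18.55
position: [0.5053, 0.3902, 0.1043]
tool_rot: [-0.432, -3.112, 0.0]
ft_force: [0.3, 0.1, -2.7]
grip_width: 0.216
grip_force: 40.0
```

Request:
{"api": "shift_gripper", "payload": {
  "moves": "0 0 0.02 0 0.1\n0 0 0.04 0 0.1\n0 0 0.04 0 0.1"
}}

```text
time: 18.85
position: [0.5056, 0.3905, 0.1032]
tool_rot: [0.432, 3.111, 0.001]
ft_force: [-0.8, -0.6, 1.0]
grip_width: 0.219
grip_force: 40.0
```

Request:
{"api": "shift_gripper", "payload": {
  "moves": "0 0 0.01 0 0.1\n0 0 0.02 0 0.1\n0 0 0.02 0 0.1"
}}

```text
time: 19.15
position: [0.5055, 0.3905, 0.1031]
tool_rot: [0.432, 3.111, 0.001]
ft_force: [-3.0, -1.0, 5.9]
grip_width: 0.213
grip_force: 40.0
```

Contact came at 0.103 as expected. Letting go, rising and looking.

Request:
{"api": "shift_gripper", "payload": {
  "moves": "0 0 -0.02 0 0.25\n0 0 -0.02 0 0.35\n0 0 -0.02 0 0.5\n0 0 -0.02 0 0.7\n0 0 -0.02 0 0.8\n0 0 -0.02 0 0.8\n0 0 -0.02 0 0.8\n0 0 -0.02 0 0.8\n0 0 -0.02 0 0.8\n0 0 -0.6 0 0.8\n0 0 -1.2 0 0.8\n0 0 -1.6 0 0.8\n0 0 -1.6 0 0.8\n0 0 -1.6 0 0.8"
}}

```text
time: 20.55
position: [0.5054, 0.3903, 0.1815]
tool_rot: [0.432, 3.112, 0.001]
ft_force: [-0.6, 0.2, -0.1]
grip_width: 0.803
grip_force: 0.0
```

```bash
python3 snap.py w9;python3 - <<'E'
from h import *
p=[]
for _ in range(5): ctrl.get_image("wrist");s=ctrl.get_state();p.append(s["position"])
print(np.mean(p,0))
a=ctrl.get_image("side")[:,:,::-1]
cv2.imwrite("pics/w9c.png",np.hstack([cv2.resize(cv2.imread("pics/w9.png")[110:280,220:420],None,fx=2.5,fy=2.5,interpolation=2),cv2.resize(a[190:330,220:370],(300,425))[:425]]))
E
```

```text
[0.5047612  0.38985154 0.18001892]
```

View pics/w9c.png

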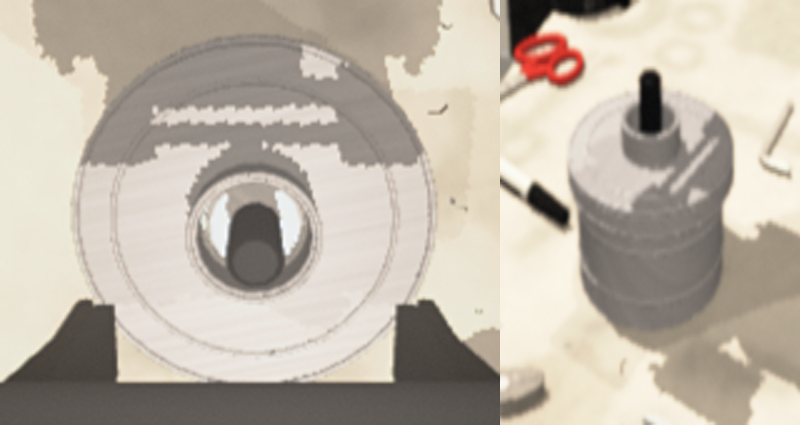

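The lids are seated and level on the tin. The collar's top circle is at crop (254,235), i.e. full-image (321.6,204), and the knob is at about (322,216).

```bash
python3 - <<'E'
from h import *
np.set_printoptions(precision=4,suppress=True)
s=dict(np.load("w9.npz"));s["position"]=np.array([.505,.390,.1808]);c=cam("wrist",s)
for n,uv,z in(("knob",(322,216),.125),("collar",(321.6,204),.098),("plate",(321.6,193.6),.079)):
    q=plane(c,uv,z);print(n,q,tool(s,q-s["position"]))
E
```

```text
knob [0.5056 0.3894 0.125 ] [-0.0007 -0.0005  0.0558]
collar [0.5034 0.3897 0.098 ] [ 0.0014 -0.0008  0.0828]
plate [0.4988 0.391  0.079 ] [ 0.0063 -0.0008  0.1018]
```

Scaled: 0.096 m is 1.92, 0.093 m is 1.86.

Request:
{"api": "shift_gripper", "payload": {
  "moves": "0 -0.01 0.6 0 0.8\n0 -0.01 1.1 0 0.8\n0 -0.01 1.5 0 0.8\n0 -0.01 1.74 0 0.8\n0 -0.01 1.86 0 0.8\n0 -0.01 1.92 0 0.8\n0 -0.01 1.92 0 0.8\n0 -0.01 1.92 0 0.8",
  "force": 10
}}

```text
time: 21.7
position: [0.5059, 0.3903, 0.0867]
tool_rot: [0.432, 3.111, 0.002]
ft_force: [0.5, 0.5, 0.2]
grip_width: 0.8
grip_force: 0.0
```

Scaled: 0.001 m is 0.02.

Request:
{"api": "shift_gripper", "payload": {
  "moves": "0 0 0.02 0 0.75\n0 0 0.02 0 0.7\n0 0 0.02 0 0.65\n0 0 0.02 0 0.6\n0 0 0.02 0 0.5\n0 0 0.02 0 0.45\n0 0 0.02 0 0.45\n0 0 0.02 0 0.45",
  "force": 10
}}

```text
time: 22.5
position: [0.5053, 0.3899, 0.0847]
tool_rot: [0.432, 3.112, 0.0]
ft_force: [0.2, 0.2, 0.5]
grip_width: 0.568
grip_force: 10.0
```

Request:
{"api": "shift_gripper", "payload": {
  "moves": "0 0 0 0 0.45\n0 0 0 0 0.45\n0 0 0 0 0.45\n0 0 -0.06 0 0.45\n0 0 -0.16 0 0.45\n0 0 -0.3 0 0.45\n0 0 -0.5 0 0.45\n0 0 -0.8 0 0.45\n0 0 -1.1 0 0.45\n0 0 -1.4 0 0.45\n0 0 -1.7 0 0.45\n0 0 -1.9 0 0.45\n0 0 -2 0 0.45\n0 0 -2 0 0.45\n0 0 -2 0 0.45\n0 0 -2 0 0.45",
  "force": 35
}}

```text
time: 24.1
position: [0.5048, 0.3895, 0.1836]
tool_rot: [-0.432, -3.111, 0.002]
ft_force: [-0.2, -0.6, -1.6]
grip_width: 0.562
grip_force: 35.0
```

```bash
python3 - <<'E'
from h import *
a=ctrl.get_image("side")[:,:,::-1];b=ctrl.get_image("scene")[:,:,::-1]
cv2.imwrite("pics/s10.png",cv2.resize(np.hstack([a[130:310,210:390],b[150:330,140:320]]),None,fx=2,fy=2))
E
```

```text
(no output)
```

View pics/s10.png

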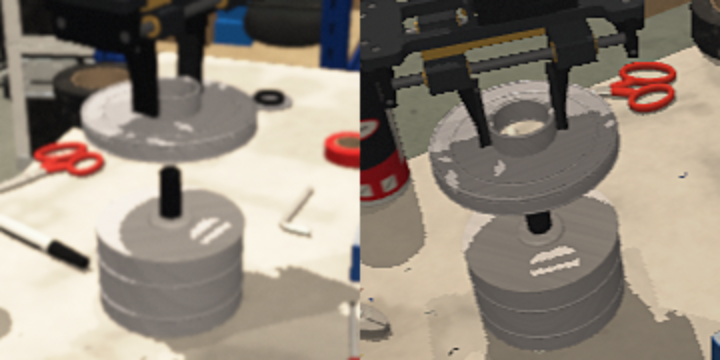

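The outer lid is held above the tin with the inner lid seated and its knob bare. Before handing in, I'll check the lid's tilt by casting rim points onto a level plane, which should give a 142 mm circle if it's level.

```bash
python3 - <<'E'
from h import *
np.set_printoptions(precision=4,suppress=True)
z=.077+.0989; C=np.array([.505,.390,0]); t=np.linspace(0,2*np.pi,180)
for n,off in(("side",(210,130)),("scene",(140,150))):
    c=cam(n)
    for h in(.003,-.012):
        P=np.array([(proj(c,[C[0]+.071*np.cos(a),C[1]+.071*np.sin(a),z+h])-off)*2 for a in t])
        print(n,h,"L",P[P[:,0].argmin()],"R",P[P[:,0].argmax()],"T",P[P[:,1].argmin()],"B",P[P[:,1].argmax()])
    P=np.array([(proj(c,[C[0]+.025*np.cos(a),C[1]+.025*np.sin(a),z+.021])-off)*2 for a in t])
    print(" collar L",P[P[:,0].argmin()],"R",P[P[:,0].argmax()],"T",P[P[:,1].argmin()],"B",P[P[:,1].argmax()])
E
```

```text
side 0.003 L [ 77.0954 111.288 ] R [254.3212 108.5758] T [170.0769  75.6542] B [162.7504 143.5789]
side -0.012 L [ 78.1811 128.5428] R [253.891  125.7509] T [170.3399  91.6348] B [163.1311 161.954 ]
 collar L [134.1133  86.4999] R [196.9559  85.5893] T [167.1235  74.7451] B [164.4791  97.451 ]
scene 0.003 L [ 68.5027 147.3661] R [257.894  125.2206] T [180.9108  76.518 ] B [146.477  197.6272]
scene -0.012 L [ 72.5507 162.3748] R [259.5604 140.1943] T [183.3462  91.0915] B [149.7565 212.937 ]
 collar L [126.791  118.4957] R [194.3437 110.759 ] T [167.048   93.5922] B [154.5868 135.6737]
```

The level-lid prediction matches the pictures in both views: bottom edges at rows 162 and 213, with left and right edges within 2–3 px. Handing in.

Request:
{"api": "shift_gripper", "payload": {
  "moves": "0 0 0 0 0.45\n0 0 0 0 0.45"
}}

```text
time: 24.4
position: [0.5052, 0.3898, 0.1843]
tool_rot: [-0.432, -3.112, 0.0]
ft_force: [-0.6, -0.5, -1.8]
grip_width: 0.557
grip_force: 35.0
```

```bash
python3 -c "
from bench import ctrl
print(ctrl.close_job())"
```

```text
the job is handed in; nothing more can be done
None
```

I handed in the job at about 24.4 s: the ball is in the tin's ring, the inner lid looks seated on the rim, and the outer lid is held level about 10 cm up by its collar; no verdict came back.

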